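# Zero the hand grinder's adjusting nut and back it off a quarter turn

### The arm

A 7-joint arm with a two-finger parallel gripper is mounted at the origin on the work surface. World frame = base frame: x ahead of the robot, y to its left, z up, the work surface at z = 0. Lengths are in m, angles in rad, forces in N, time in s.
With the tool pointing down it reaches from about 0.425 to 0.875 m from the base axis. Payload 8.4 kg.
Tool frame: the origin (TCP) lies midway between the tips of the shut fingers; the grasp point (between the pads) lies 19 mm behind it; z points along the fingers, y is the line along which they close (so a half turn about z gives the same grasp; the last joint's range is limited). The gripper opens to 87 mm and grips with 3 to 60 N. Pads are 19 mm wide; open, the fingers measure 117 mm over their backs; the gripper's body (75 mm by 190 mm) begins 51 mm behind the grasp point.
Start: joints at [-1.369, 0.333, 0.04, 1.465, -0.013, 1.343, -0.059], TCP at [0.193, 0.621, 0.223] pointing down, gripper open.
Joint ranges: [-2.58, 2.58], [-0.38, 2.09], [-1.3, 1.39], [0.25, 2.4], [-1.5, 4.64], [0.08, 2.09], [-2.65, 2.65]. Speed limits (rad/s): [2.22, 2.22, 2.79, 2.79, 3.14, 3.14, 3.14].

### API

Orientations are given as a unit quaternion [x, y, z, w].
In Python, from cell import ctrl gives the robot as it stands.
- The arm moves only by the tool step_arm, never from a script. Its argument "rows" is a list of rows, each a list of 7 numbers: the opening, from 0 (shut) to 1 (fully open), then the shift along the world's x, y, z in fractions of the full range, 1 being 750 mm, then the turn, a rotation vector about the world's x, y, z in normalised numbers (1 is 180 degrees). A call has 1 to 20 rows; each row is the pose to reach, as a shift and turn from the pose commanded when the call began; what a row does not reach only later rows make up. A row lasts 1/12 s, in which the tool goes at most 41.7 mm and 7.16 degrees, less where a joint would pass 70% of its speed; a pose out of reach is approached as far as the arm can. A call with a gripper value outside its range is refused whole. The fingers move at their own pace and stop on an object; "grip_force" is the grip in N (left out, the last holds). Time passes only in rows, so rows that repeat a pose let the fingers close. It gives the time, the measured TCP pose, the force, the opening and the grip force at its end, in the units of the state.
- ctrl.get_obs(): the state, without advancing time (a new reading comes with each control period).
- ctrl.capture(name): name is "scene" or "top" or "wrist"; returns a dict with "image" (400x640x3 uint8, red, green, blue), "range_z" (400x640 float32, m along the optical axis (not along the pixel's ray), 0 where there is no reading), "vfov" (degrees; the focal length in pixels is half the picture's height over the tangent of half this angle, whatever the lens; pixels are square), "cx", "cy" (the principal point, pixels), "T" (4x4, takes a point from camera to world coordinates); the wrist camera has in their place "T_tool_cam" (4x4, takes a point from camera to tool coordinates, whose origin is the TCP and whose axes are the flange's). Camera axes: x right, y up, looking along -z (the intrinsics and any distortion apply to the point x, -y, -z); pixel columns grow to the right and rows downward; lengths in m; the calibration is good to about 2 mm. A picture is of the moment at which its call begins: read the wrist's pose just before it.
- ctrl.sign_off(): hands the job in; it is judged then, once.
The state is a dict: "time_s": time; "joint_positions": joint angles; "joint_velocities": joint speeds; "joint_efforts": joint torques, N m; "eef_pos": TCP position; "ee_rot": TCP orientation; "ft_force": force on the tool from outside, world axes, zero at the start; "moment": the same for the moment, N m; "finger_gap": finger opening in m; "grasp_force": force on a finger pad.
Only numpy, scipy, OpenCV 4.12 (cv2) and the standard library are available. Lean on these libraries where they do the work, as an engineer would, in place of code of your own. Each camera call takes 0.05 s, during which the arm holds its last target. There are 200 camera calls.

### The job

Set the coffee grinder's burr gap: screw the knurled nut on top of the grinder down clockwise until it bottoms out, then back it off a quarter turn. Finish with the gripper still holding the nut steady there, and leave the other things on the table where they are.

Things in the scene. Friction and masses are not known exactly. Their poses are not given: they have to be found in the camera images.
- screw (a joint): Turn of the nut (rad): 0 = screwed fully down, bottomed on a hard stop; grows anticlockwise from above (unscrewing). Clockwise tightens. Starts at 2.4 to 4.4, cannot come off (stop at 5.0). The nut sinks only 3 mm per full turn, turns stiffly (0.05 N m) and stays where it is left. At 0 its red mark stands over the head's white mark
- nut: Knurled aluminium nut on top of the grinder, 35 mm diameter, 22 mm tall, red mark towards its own +x. Origin: centre of underside, on the turning axis, 153 mm above the table when bottomed (up to 2.4 mm more when loose); z up. Below it a brass neck 24 mm wide, 22 mm tall, then the black head 57 mm wide; an 8 mm spindle ends 9 mm above its top
- nut_grip (a point): on the turning axis at the nut's mid-height (11 mm above its underside), where to grip it from above; the point turns with the nut
- white_mark (a point): white mark on the top edge of the grinder's fixed black head, 22 mm out from the axis, 131 mm above the table
- station: plywood work board 280 x 240 x 14 mm fixed to the table, with a blue clamp block at its centre gripping a steel hand coffee grinder upright (53 mm tube). Origin: centre of the board's underside, straight below the nut's axis. x runs along the 280 mm side; the white mark is towards +x (away from the robot)
- crank: the grinder's removed crank: flat steel bar 120 mm long with a dark wooden knob, 43 mm tall, lying loose on the board left of the grinder; origin at its underside
- screwdriver: loose red-handled screwdriver, about 180 mm long, lying on the board right of the grinder; origin at its underside
- cup: loose dark steel catch cup, 52 mm wide, 50 mm tall, on the near end of the board; origin at its underside
- whetstone: loose grey and white sharpening stone, 180 x 64 x 26 mm, on the tablecloth to the right; origin at its underside
- jar: loose glass jar with a yellow cap, 60 mm wide, 75 mm tall, far left on the tablecloth; origin at its underside
- plate: loose white plate, 170 mm wide, 18 mm tall, on the tablecloth to the left; origin at its underside
- wrench: loose steel wrench lying far right on the tablecloth; origin at its underside

How it is judged:
By the outcome, as a careful person would: the job done as asked, in the order asked, and still so for the second after the job is handed in, while the arm keeps its last pose, push and grip.
It also fails if it takes over 64 s, if anything falls off the work surface, if the arm or the gripper's body presses on something with over 40 N, if the wrist force passes 120 N, or if a joint passes its speed limit or range.

## Working session

There is one attempt and no reset: what is moved stays moved. The work goes in short steps, Python scripts to look and compute and a tool call to move; the robot and the scene stay as the last step left them, time stands still between calls to the robot, and variables do not carry over. Pictures are saved under pics/ and viewed, at most 10 in all, crops included, and the job is handed in when it is done.

Besides the shell and the picture viewer there is one more tool, called as name(argument=value, ...), one argument or row to a line, values as JSON. step_arm: Moves the arm, as the interface text tells. Its arguments: {"type":"object","properties":{"rows":{"type":"array"},"grip_force":{"type":"number"}},"required":["rows"]}

```bash
mkdir -p pics; cat > h.py <<'E'
import numpy as np,cv2
from cell import ctrl
from scipy.spatial.transform import Rotation as R
def cap(n,f=None):
    o=ctrl.get_obs(); c=ctrl.capture(n)
    if 'T' not in c or n=='wrist':
        M=np.eye(4);M[:3,:3]=R.from_quat(o['ee_rot']).as_matrix();M[:3,3]=o['eef_pos'];c['T']=M@c['T_tool_cam']
    c['f']=200/np.tan(np.radians(c['vfov'])/2)
    if f: cv2.imwrite('pics/'+f,c['image'][:,:,::-1])
    return c
def ray(c,u,v):
    d=np.array([(u-c['cx'])/c['f'],-(v-c['cy'])/c['f'],-1.]);return c['T'][:3,3],c['T'][:3,:3]@d
def plane(c,u,v,z):
    o,d=ray(c,u,v);return o+d*(z-o[2])/d[2]
def pts(c):
    v,u=np.mgrid[0:400,0:640];z=c['range_z']
    p=np.stack([(u-c['cx'])/c['f']*z,-(v-c['cy'])/c['f']*z,-z],-1)
    return p@c['T'][:3,:3].T+c['T'][:3,3]
E
python3 - <<'E'
from h import *
a=cap('scene','s.png');b=cap('top','t.png')
for c in(a,b):print({k:v for k,v in c.items() if k not in('image','range_z')})
o=ctrl.get_obs();print(o)
E
```

```text
{'vfov': 45.39667203851843, 'cx': 325.31250635682756, 'cy': 189.33535054737612, 'T': array([[-0.68455671, -0.43398884,  0.58569258,  1.30046158],
       [ 0.7286622 , -0.43033596,  0.53278735,  0.70140106],
       [ 0.02082081,  0.7914952 ,  0.61082063,  0.92030518],
       [ 0.        ,  0.        ,  0.        ,  1.        ]]), 'f': np.float64(478.1543951145821)}
{'vfov': 56.231592822128626, 'cx': 314.3598736208923, 'cy': 201.00488584401984, 'T': array([[-3.03444075e-03,  9.89741873e-01, -1.42834930e-01,
         3.89860048e-01],
       [-9.99828064e-01, -3.89921241e-04,  1.85388661e-02,
         8.45167566e-03],
       [ 1.82929976e-02,  1.42866627e-01,  9.89572884e-01,
         1.29512030e+00],
       [ 0.00000000e+00,  0.00000000e+00,  0.00000000e+00,
         1.00000000e+00]]), 'f': np.float64(374.3183002315327)}
{'time_s': 0.1, 'joint_positions': array([-1.36917472,  0.33385526,  0.03988102,  1.46618561, -0.01344556,
        1.34328548, -0.05849137]), 'joint_velocities': array([ 0.00064849, -0.00207424,  0.00028292, -0.00138365, -0.00239989,
       -0.00144898,  0.00128588]), 'joint_efforts': array([ 4.29378051e-03, -6.57812977e+01,  1.34008940e+00, -4.04714084e+01,
       -5.95717295e-02,  4.09970514e-02,  9.30557826e-05]), 'eef_pos': array([0.19248646, 0.62040251, 0.22173723]), 'ee_rot': array([ 1.49856431e-01,  9.88707495e-01, -7.29367162e-04, -8.18856174e-05]), 'ft_force': array([ 0.08936387,  0.06956694, -0.15834542]), 'moment': array([-0.02102283, -0.01439248,  0.02857387]), 'grasp_force': 0.0, 'finger_gap': 0.08676542346952532}
```

View pics/s.png

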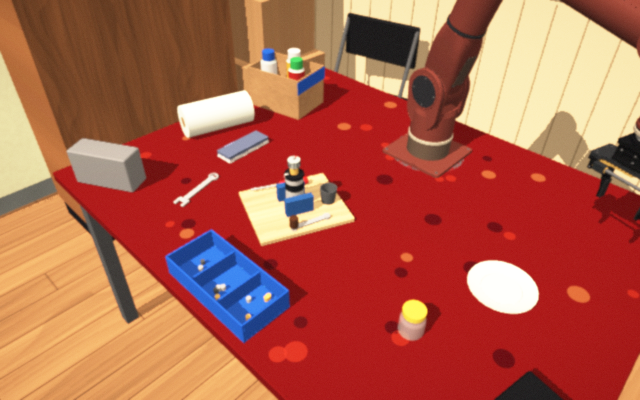

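View pics/t.png

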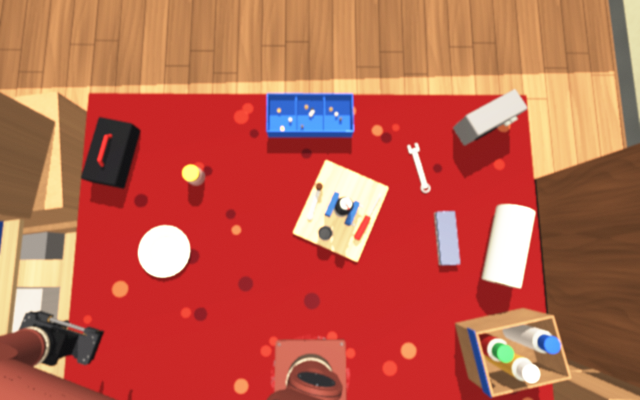

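The scene view shows the nut at about (294,163) above the black head. In the top view the nut is at about (346,203), and the board is rotated about 25°. Next I'll measure the nut and the board.

```bash
python3 - <<'E'
from h import *
for n in('scene','top'):
    c=cap(n);P=pts(c);valid=c['range_z']>0
    box=(abs(P[...,0]-.57)<.15)&(abs(P[...,1]+.08)<.15)&valid
    for lo,hi in((.145,.195),(.10,.145)):
        m=box&(P[...,2]>lo)&(P[...,2]<hi);q=P[m]
        print(n,lo,len(q),q.mean(0) if len(q) else 0,q.max(0) if len(q) else 0,q.min(0) if len(q) else 0)
    hsv=cv2.cvtColor(c['image'],cv2.COLOR_RGB2HSV)
    m=((hsv[...,0]>12)&(hsv[...,0]<30)&(hsv[...,2]>130)&(hsv[...,1]>40)&box&(P[...,2]<.06)).astype(np.uint8)
    pl=P[m>0];print('board z',np.median(pl[:,2]),len(pl))
    cs=max(cv2.findContours(m,0,1)[0],key=cv2.contourArea)
    w=np.array([plane(c,*p[0],.014)[:2] for p in cs],np.float32);r=cv2.minAreaRect(w);print('board',r)
    crop=c['image'][140:250,230:390] if n=='scene' else c['image'][150:270,280:400]
    cv2.imwrite(f'pics/c_{n}.png',cv2.resize(crop,None,fx=5,fy=5,interpolation=2)[:,:,::-1])
E
```

```text
scene 0.145 155 [ 0.55206317 -0.1001386   0.16830756] [ 0.56692125 -0.08617907  0.18190603] [ 0.52956269 -0.12228875  0.14669591]
scene 0.1 308 [ 0.5568416  -0.09598338  0.12255348] [ 0.57644721 -0.07561107  0.14481541] [ 0.52013866 -0.1323724   0.1000803 ]
board z 0.011721735828579938 3349
board ((0.5527271032333374, -0.09900924563407898), (0.24939300119876862, 0.28289973735809326), 65.87559509277344)
top 0.145 119 [ 0.54289923 -0.10648205  0.17756019] [ 0.56062034 -0.08987408  0.18703014] [ 0.5259846  -0.12382766  0.15735392]
top 0.1 144 [ 0.53708615 -0.10304176  0.13012778] [ 0.57081042 -0.08018031  0.13802371] [ 0.5165807  -0.13491498  0.10013711]
board z 0.014964980220852242 1579
board ((0.5475069284439087, -0.10169953107833862), (0.23311373591423035, 0.28543493151664734), 66.01795959472656)
```

Careful with the scale: shifts go in shares of 750 mm and turns go in shares of 180 degrees. That gives: -726 mm / 750 = -0.968, -370 mm / 750 = -0.4933, -84 degrees / 180 = -0.4667.

step_arm(
  rows=[
    [1,0.0667,-0.0533,0.08,0,0,-0.0278],
    [1,0.1867,-0.2267,0.1333,0,0,-0.1111],
    [1,0.3733,-0.4933,0.1333,0,0,-0.25],
    [1,0.3733,-0.4933,0.1333,0,0,-0.25],
    [1,0.3733,-0.4933,0.1333,0,0,-0.25],
    [1,0.3733,-0.4933,0.1333,0,0,-0.25],
    [1,0.3733,-0.4933,0.1333,0,0,-0.25],
    [1,0.3733,-0.4933,0.1333,0,0,-0.25],
    [1,0.3733,-0.4933,0.1333,0,0,-0.25],
    [1,0.3733,-0.4933,0.1333,0,0,-0.25],
    [1,0.3733,-0.4933,0.1333,0,0,-0.25],
    [1,0.4267,-0.7333,0.1333,0,0,-0.3611],
    [1,0.4267,-0.7333,0.1333,0,0,-0.3611],
    [1,0.4267,-0.7333,0.1333,0,0,-0.3611],
    [1,0.4267,-0.7333,0.1333,0,0,-0.3611],
    [1,0.4667,-0.968,0.1333,0,0,-0.4667],
    [1,0.4667,-0.968,0.1333,0,0,-0.4667],
    [1,0.4667,-0.968,0.1333,0,0,-0.4667],
    [1,0.4667,-0.968,0.1333,0,0,-0.4667],
    [1,0.4667,-0.968,0.1333,0,0,-0.4667],
  ],
)

```text
time_s: 1.87
eef_pos: [0.5405, -0.097, 0.3228]
ee_rot: [0.773, 0.634, 0.0, 0.0]
ft_force: [1.3, 0.7, 0.2]
finger_gap: 0.0867
grasp_force: 0.0
```

```bash
python3 - <<'E'
from h import *
c=cap('wrist','w1.png');o=ctrl.get_obs();print(o['time_s'],o['eef_pos'],o['ee_rot'],o['joint_positions'],c['T_tool_cam'],c['f'],c['cx'],c['cy'])
E
```

```text
1.9167 [ 0.54025319 -0.10633481  0.32303306] [ 7.75612665e-01  6.31206494e-01 -3.93331403e-04  1.78904876e-03] [-0.60794742  0.09565077  0.78819284  1.58014593 -0.06504693  1.49185764
 -0.02163299] [[-7.55707018e-05  9.62663473e-01  2.70701000e-01  7.44914449e-02]
 [ 9.99999856e-01 -7.08398783e-05  5.31086528e-04  6.89715129e-04]
 [ 5.30434028e-04  2.70701001e-01 -9.62663330e-01 -1.62080489e-01]
 [ 0.00000000e+00  0.00000000e+00  0.00000000e+00  1.00000000e+00]] 355.22391009769535 318.9204422316415 200.7399843389551
```

View pics/w1.png

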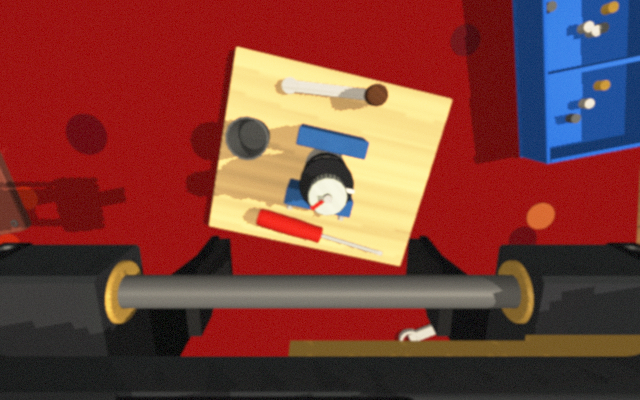

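The wrist view shows the nut's top face centred near (327,195), with the red mark pointing lower-left and the white mark at about (350,189). I'll measure these more precisely.

```bash
cat >> h.py <<'E'
def marks(c,zt=.1767,ctr=None,name=None):
    P=pts(c);im=c['image'];hsv=cv2.cvtColor(im,cv2.COLOR_RGB2HSV)
    near=(abs(P[...,0]-.545)<.05)&(abs(P[...,1]+.105)<.05)&(c['range_z']>0)
    top=near&(P[...,2]>.168)&(P[...,2]<.184)
    v,u=np.nonzero(top);print('top n',len(u),'z med',np.median(P[top][:,2]))
    k=max(cv2.findContours(cv2.morphologyEx(top.astype(np.uint8),3,np.ones((5,5))),0,1)[0],key=cv2.contourArea)
    w=np.array([plane(c,*p[0],zt)[:2] for p in k],np.float32);cc,r=cv2.minEnclosingCircle(w)
    print('circle mean',w.mean(0),'enc',cc,r);ctr=np.array(cc) if ctr is None else ctr
    red=near&(P[...,2]>.15)&(hsv[...,1]>110)&((hsv[...,0]<10)|(hsv[...,0]>170))&(hsv[...,2]>80)
    wh=near&(P[...,2]>.12)&(P[...,2]<.142)&(hsv[...,1]<70)&(hsv[...,2]>150)
    for nm,m,z in(('red',red,zt),('white',wh,.131)):
        v,u=np.nonzero(m)
        if len(u):
            q=np.array([plane(c,a,b,z)[:2] for a,b in zip(u,v)])-ctr
            d=q.mean(0);print(nm,len(u),u.mean(),v.mean(),'r',np.hypot(*d),'ang',np.degrees(np.arctan2(d[1],d[0])))
    if name: cv2.imwrite('pics/'+name,cv2.resize(im[140:240,260:400],None,fx=5,fy=5,interpolation=2)[:,:,::-1])
E
python3 - <<'E'
from h import *
marks(cap('wrist'),name='w2.png')
o=ctrl.get_obs();print(o['eef_pos'],np.degrees(R.from_quat(o['ee_rot']).as_matrix()[:2,0]@[1,1j] and np.angle(R.from_quat(o['ee_rot']).as_matrix()[:2,0]@[1,1j])))
E
```

```text
top n 1223 z med 0.1766565932893372
circle mean [ 0.5462408  -0.10480619] enc (0.5459997057914734, -0.1054859533905983) 0.01851503737270832
red 558 307.20071684587816 278.73118279569894 r 0.09627490552135957 ang -111.75605750619344
white 49 347.18367346938777 182.08163265306123 r 0.025564499661747696 ang -29.67875561253959
[ 0.54006511 -0.10309862  0.32290195] 78.17454730984645
```

View pics/w2.png

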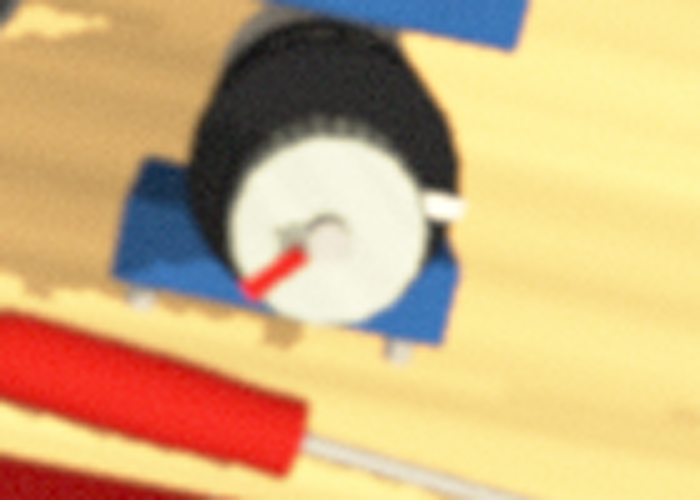

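Scaled: 3 mm / 750 = 0.004, 130 degrees / 180 = 0.7222.

step_arm(
  rows=[
    [1,0.004,0,0,0,0,0.0389],
    [1,0.004,0,0,0,0,0.0778],
    [1,0.004,0,0,0,0,0.1167],
    [1,0.004,0,0,0,0,0.1556],
    [1,0.004,0,0,0,0,0.1944],
    [1,0.004,0,0,0,0,0.2333],
    [1,0.004,0,0,0,0,0.2722],
    [1,0.004,0,0,0,0,0.3111],
    [1,0.004,0,0,0,0,0.35],
    [1,0.004,0,0,0,0,0.3889],
    [1,0.004,0,0,0,0,0.4278],
    [1,0.004,0,0,0,0,0.4667],
    [1,0.004,0,0,0,0,0.5056],
    [1,0.004,0,0,0,0,0.5444],
    [1,0.004,0,0,0,0,0.5833],
    [1,0.004,0,0,0,0,0.6222],
    [1,0.004,0,0,0,0,0.6611],
    [1,0.004,0,0,0,0,0.7],
    [1,0.004,0,0,0,0,0.7222],
    [1,0.004,0,0,0,0,0.7222],
  ],
)

```text
time_s: 3.63
eef_pos: [0.5436, -0.0949, 0.3224]
ee_rot: [-0.25, 0.968, 0.0, -0.0]
ft_force: [0.1, 0.0, -0.8]
finger_gap: 0.0868
grasp_force: 0.0
```

step_arm(
  rows=[
    [1,0,0,0,0,0,0],
    [1,0,0,0,0,0,0],
    [1,0,0,0,0,0,0],
  ],
)

```text
time_s: 3.88
eef_pos: [0.5436, -0.0949, 0.3225]
ee_rot: [-0.247, 0.969, -0.0, -0.0]
ft_force: [-0.3, -0.1, 0.6]
finger_gap: 0.0871
grasp_force: 0.0
```

```bash
python3 - <<'E'
from h import *
c=cap('wrist','w3.png');marks(c)
o=ctrl.get_obs();print(o['eef_pos'],np.degrees(np.angle(R.from_quat(o['ee_rot']).as_matrix()[:2,0]@[1,1j])),o['joint_positions'],o['joint_velocities'],R.from_quat(o['ee_rot']).as_matrix()[:,2])
E
```

```text
top n 1236 z med 0.17670972122024367
circle mean [ 0.5451053  -0.10805248] enc (0.5452354550361633, -0.10766591131687164) 0.018442168831825256
red 410 302.8609756097561 243.44390243902438 r 0.06077129452347628 ang 25.940072413766494
white 16 296.3125 190.0 r 0.02229140296589398 ang -1.4302734373674435
[ 0.54365349 -0.09490304  0.32248422] -151.31533206663224 [-0.48648146  0.09546064  0.63392135  1.57125513 -0.05658451  1.4935147
  2.22107788] [-7.87750599e-04 -1.94333791e-03 -2.79382527e-04 -8.86001875e-05
  1.89515346e-03 -1.73671534e-04  8.01840359e-03] [-5.91187521e-05 -6.30323336e-05 -9.99999996e-01]
```

View pics/w3.png

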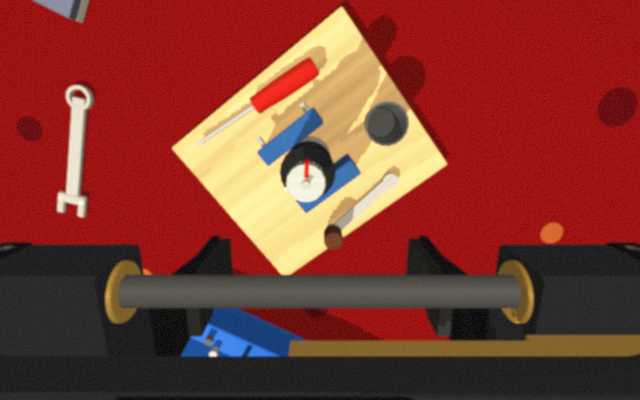

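The red mark points straight up in the image from (307,182), so its world angle is about -151°. That makes the nut about 233° (4.07 rad) loose. The two views average to a centre of (0.5456, -0.1065).

Scaled: -110 mm / 750 = -0.1467, -11.5 mm / 750 = -0.0153.

step_arm(
  rows=[
    [1,0.0027,-0.0153,0,0,0,0],
    [1,0.0027,-0.0153,-0.04,0,0,0],
    [1,0.0027,-0.0153,-0.08,0,0,0],
    [1,0.0027,-0.0153,-0.12,0,0,0],
    [1,0.0027,-0.0153,-0.1467,0,0,0],
    [1,0.0027,-0.0153,-0.1467,0,0,0],
    [1,0.0027,-0.0153,-0.1467,0,0,0],
    [1,0.0027,-0.0153,-0.1467,0,0,0],
  ],
)

```text
time_s: 4.6
eef_pos: [0.5464, -0.1067, 0.2141]
ee_rot: [-0.248, 0.969, -0.0, 0.001]
ft_force: [-1.2, -0.1, 0.8]
finger_gap: 0.0871
grasp_force: 0.0
```

```bash
python3 - <<'E'
from h import *
c=cap('wrist');marks(c)
o=ctrl.get_obs();print(o['time_s'],o['eef_pos'])
E
```

```text
top n 2681 z med 0.17667302430732454
circle mean [ 0.5449134  -0.10855201] enc (0.5449796915054321, -0.10827895253896713) 0.018868908286094666
red 411 364.1143552311436 240.3771289537713 r 0.030452981372090918 ang 98.68378038698076
white 12 287.4166666666667 227.66666666666666 r 0.028928981722650415 ang -22.425842677378817
4.65 [ 0.54665281 -0.10671448  0.2143711 ]
```

Scaled: -67 mm / 750 = -0.0893, -60 mm / 750 = -0.08.

step_arm(
  rows=[
    [1,-0.0013,0,-0.0333,0,0,0],
    [1,-0.0013,0,-0.06,0,0,0],
    [1,-0.0013,0,-0.08,0,0,0],
    [1,-0.0013,0,-0.0893,0,0,0],
    [1,-0.0013,0,-0.0893,0,0,0],
    [0.6,-0.0013,0,-0.0893,0,0,0],
    [0.45,-0.0013,0,-0.0893,0,0,0],
    [0.45,-0.0013,0,-0.0893,0,0,0],
    [0,-0.0013,0,-0.0893,0,0,0],
    [0,-0.0013,0,-0.0893,0,0,0],
    [0,-0.0013,0,-0.0893,0,0,0],
    [0,-0.0013,0,-0.0893,0,0,0],
    [0,-0.0013,0,-0.0893,0,0,0],
    [0,-0.0013,0,-0.0893,0,0,0],
  ],
  grip_force=15,
)

```text
time_s: 5.82
eef_pos: [0.5451, -0.1073, 0.1457]
ee_rot: [-0.248, 0.969, -0.001, 0.0]
ft_force: [8.1, -13.4, -1.9]
finger_gap: 0.035
grasp_force: 7.8
```

```bash
cat > st.py <<'E'
from h import *
o=ctrl.get_obs();r=R.from_quat(o['ee_rot']).as_matrix()
print(o['time_s'],o['eef_pos'].round(4),'yaw',np.degrees(np.angle(r[:2,0]@[1,1j])).round(2),'tooly',r[:2,1].round(2),'F',o['ft_force'].round(2),'M',o['moment'].round(3),'gap',o['finger_gap'],o['grasp_force'],'j7',o['joint_positions'][6],'qd',abs(o['joint_velocities']).max().round(3),'tau7',o['joint_efforts'][6])
E
python3 st.py
```

```text
5.8167 [ 0.5451 -0.1073  0.1457] yaw -151.25 tooly [-0.48  0.88] F [  8.15 -13.36  -1.88] M [-2.813 -1.693 -0.004] gap 0.03498250776184249 7.81549037899822 j7 2.3130094323362305 qd 0.044 tau7 0.015007011825218797
```

Scaled: -1.3 mm / 750 = -0.0017, 0.7 mm / 750 = 0.0009.

step_arm(
  rows=[
    [0,0.0009,-0.0017,0,0,0,0],
    [0,0.0009,-0.0017,0,0,0,0],
    [0,0.0009,-0.0017,0,0,0,0],
    [0,0.0009,-0.0017,0,0,0,0],
  ],
  grip_force=30,
)

```text
time_s: 6.15
eef_pos: [0.5453, -0.1078, 0.1456]
ee_rot: [-0.248, 0.969, 0.0, -0.0]
ft_force: [-0.3, 0.5, 0.9]
finger_gap: 0.0342
grasp_force: 30.0
```

```bash
python3 st.py
```

```text
6.15 [ 0.5453 -0.1078  0.1456] yaw -151.24 tooly [-0.48  0.88] F [-0.26  0.46  0.86] M [0.085 0.14  0.049] gap 0.03419874311811073 29.994402173906565 j7 2.316336557321352 qd 0.003 tau7 0.001638012909097597
```

The grip is centred. Next is the first 42° clockwise, with a check on side force.

Scaled: -0.35 mm / 750 = -0.0005, -0.29 mm / 750 = -0.0004, -42 degrees / 180 = -0.2333.

step_arm(
  rows=[
    [0,0,0,-0.0001,0,0,-0.0389],
    [0,0,0,-0.0002,0,0,-0.0778],
    [0,0,0,-0.0002,0,0,-0.1167],
    [0,0,0,-0.0003,0,0,-0.1556],
    [0,0,0,-0.0004,0,0,-0.1944],
    [0,0,0,-0.0005,0,0,-0.2333],
    [0,0,0,-0.0005,0,0,-0.2333],
    [0,0,0,-0.0005,0,0,-0.2333],
  ],
)

```text
time_s: 6.82
eef_pos: [0.5453, -0.1071, 0.1452]
ee_rot: [0.113, 0.994, 0.0, -0.0]
ft_force: [-1.4, 2.8, 2.8]
finger_gap: 0.0341
grasp_force: 30.0
```

```bash
python3 st.py
```

```text
6.8167 [ 0.5453 -0.1071  0.1452] yaw 167.02 tooly [0.22 0.97] F [-1.43  2.81  2.83] M [ 0.71   0.266 -0.052] gap 0.03408664971038396 29.99418198131025 j7 1.6148177840901532 qd 0.032 tau7 -0.9001505747437477
```

Scaled: -0.76 mm / 750 = -0.001, -0.7 mm / 750 = -0.0009, -91 degrees / 180 = -0.5056.

step_arm(
  rows=[
    [0,0,0,-0.0001,0,0,-0.0389],
    [0,0,0,-0.0002,0,0,-0.0778],
    [0,0,0,-0.0002,0,0,-0.1167],
    [0,0,0,-0.0003,0,0,-0.1556],
    [0,0,0,-0.0004,0,0,-0.1944],
    [0,0,0,-0.0005,0,0,-0.2333],
    [0,0,0,-0.0005,0,0,-0.2722],
    [0,0,0,-0.0006,0,0,-0.3111],
    [0,0,0,-0.0007,0,0,-0.35],
    [0,0,0,-0.0008,0,0,-0.3889],
    [0,0,0,-0.0009,0,0,-0.4278],
    [0,0,0,-0.0009,0,0,-0.4667],
    [0,0,0,-0.001,0,0,-0.5056],
    [0,0,0,-0.001,0,0,-0.5056],
    [0,0,0,-0.001,0,0,-0.5056],
  ],
)

```text
time_s: 8.07
eef_pos: [0.5464, -0.1065, 0.1445]
ee_rot: [0.787, 0.617, 0.001, 0.0]
ft_force: [3.9, 4.8, -0.1]
finger_gap: 0.0341
grasp_force: 30.0
```

```bash
python3 st.py
```

```text
8.0667 [ 0.5464 -0.1065  0.1445] yaw 76.14 tooly [ 0.97 -0.24] F [ 3.92  4.82 -0.06] M [ 0.965 -0.657  0.007] gap 0.03411605146480738 29.995819805189967 j7 0.1293237671777737 qd 0.027 tau7 -0.5536206811666489
```

Scaled: -0.69 mm / 750 = -0.0009, -0.06 mm / 750 = -0.0001, -83 degrees / 180 = -0.4611.

step_arm(
  rows=[
    [0,0.0004,0.0004,-0.0001,0,0,-0.0389],
    [0,0.0004,0.0004,-0.0002,0,0,-0.0778],
    [0,0.0004,0.0004,-0.0002,0,0,-0.1167],
    [0,0.0004,0.0004,-0.0003,0,0,-0.1556],
    [0,0.0004,0.0004,-0.0004,0,0,-0.1944],
    [0,0.0004,0.0004,-0.0005,0,0,-0.2333],
    [0,0.0004,0.0004,-0.0005,0,0,-0.2722],
    [0,0.0004,0.0004,-0.0006,0,0,-0.3111],
    [0,0.0004,0.0004,-0.0007,0,0,-0.35],
    [0,0.0004,0.0004,-0.0008,0,0,-0.3889],
    [0,0.0004,0.0004,-0.0009,0,0,-0.4278],
    [0,0.0004,0.0004,-0.0009,0,0,-0.4611],
    [0,0.0004,0.0004,-0.0009,0,0,-0.4611],
    [0,0.0004,0.0004,-0.0009,0,0,-0.4611],
  ],
)

```text
time_s: 9.23
eef_pos: [0.547, -0.1075, 0.1439]
ee_rot: [0.998, -0.06, 0.001, 0.0]
ft_force: [6.0, 0.1, -0.7]
finger_gap: 0.0343
grasp_force: 30.0
```

```bash
python3 st.py; python3 - <<'E'
from h import *
c=cap('wrist','w4.png')
E
```

```text
9.2333 [ 0.547  -0.1075  0.1439] yaw -6.89 tooly [-0.12 -0.99] F [ 6.03  0.14 -0.72] M [ 0.077 -1.047 -0.08 ] gap 0.03434143138161323 29.99729904346168 j7 -1.1255855823712613 qd 0.019 tau7 -0.4188381414860487
```

View pics/w4.png

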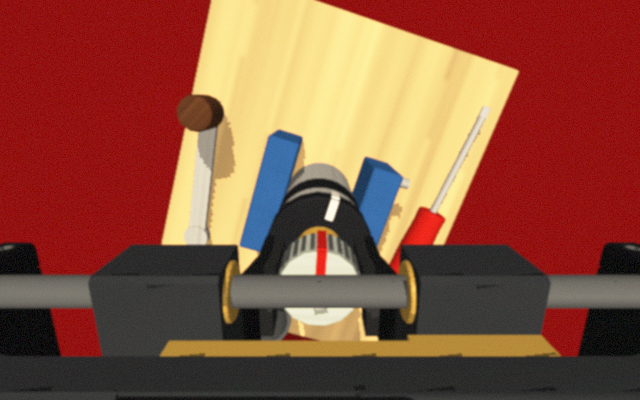

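The red mark at (321,250) is in line with the tool's x axis, and the white mark at (332,207) is still clockwise of it, about 17° away. I'll close in slowly.

Scaled: 0.3 mm / 750 = 0.0004, -0.09 mm / 750 = -0.0001, -11 degrees / 180 = -0.0611.

step_arm(
  rows=[
    [0,0.0004,0,0,0,0,-0.0222],
    [0,0.0004,0,-0.0001,0,0,-0.0444],
    [0,0.0004,0,-0.0001,0,0,-0.0611],
    [0,0.0004,0,-0.0001,0,0,-0.0611],
    [0,0.0004,0,-0.0001,0,0,-0.0611],
  ],
)

```text
time_s: 9.7
eef_pos: [0.5469, -0.1076, 0.1438]
ee_rot: [0.988, -0.155, 0.001, 0.0]
ft_force: [5.2, -0.7, -2.2]
finger_gap: 0.0341
grasp_force: 30.0
```

```bash
python3 st.py
```

```text
9.7 [ 0.5469 -0.1076  0.1438] yaw -17.88 tooly [-0.31 -0.95] F [ 5.17 -0.72 -2.2 ] M [-0.079 -1.059 -0.042] gap 0.03410824224000909 29.996719993650913 j7 -1.303131044527895 qd 0.01 tau7 -0.18527340609580278
```

Scaled: -0.03 mm / 750 = 0, -3 degrees / 180 = -0.0167.

step_arm(
  rows=[
    [0,0,0,0,0,0,-0.0083],
    [0,0,0,0,0,0,-0.0167],
    [0,0,0,0,0,0,-0.0167],
    [0,0,0,0,0,0,-0.0167],
  ],
)

```text
time_s: 10.03
eef_pos: [0.5469, -0.1077, 0.1438]
ee_rot: [0.983, -0.181, 0.001, 0.0]
ft_force: [4.9, -0.6, -1.0]
finger_gap: 0.0344
grasp_force: 30.0
```

```bash
python3 st.py
```

```text
10.0333 [ 0.5469 -0.1077  0.1438] yaw -20.87 tooly [-0.36 -0.93] F [ 4.89 -0.61 -0.96] M [-0.136 -1.054  0.092] gap 0.034408385838637784 29.99654763378203 j7 -1.352459367460397 qd 0.003 tau7 -0.18529240507632494
```

Scaled: -0.03 mm / 750 = 0, -3 degrees / 180 = -0.0167.

step_arm(
  rows=[
    [0,0,0,0,0,0,-0.0083],
    [0,0,0,0,0,0,-0.0167],
    [0,0,0,0,0,0,-0.0167],
    [0,0,0,0,0,0,-0.0167],
  ],
)

```text
time_s: 10.37
eef_pos: [0.5465, -0.1076, 0.1438]
ee_rot: [0.978, -0.207, 0.001, 0.0]
ft_force: [5.3, 0.1, -0.1]
finger_gap: 0.034
grasp_force: 30.0
```

```bash
python3 st.py
```

```text
10.3667 [ 0.5465 -0.1076  0.1438] yaw -23.94 tooly [-0.41 -0.91] F [ 5.34  0.14 -0.1 ] M [-0.164 -0.874  0.537] gap 0.03401619912654555 29.99514444731176 j7 -1.4036302370782605 qd 0.015 tau7 -0.6285281851887703
```

Scaled: -1.5 degrees / 180 = -0.0083.

step_arm(
  rows=[
    [0,0,0,0,0,0,-0.0056],
    [0,0,0,0,0,0,-0.0083],
    [0,0,0,0,0,0,-0.0083],
    [0,0,0,0,0,0,-0.0083],
  ],
)

```text
time_s: 10.7
eef_pos: [0.5462, -0.1074, 0.1437]
ee_rot: [0.975, -0.222, 0.0, -0.0]
ft_force: [4.4, 0.5, 1.1]
finger_gap: 0.0342
grasp_force: 30.0
```

```bash
python3 st.py; python3 - <<'E'
from h import *
c=cap('wrist');cv2.imwrite('pics/w5.png',cv2.resize(c['image'][180:340,240:400],None,fx=3.7,fy=3.7,interpolation=2)[:,:,::-1])
E
```

```text
10.7 [ 0.5462 -0.1074  0.1437] yaw -25.63 tooly [-0.43 -0.9 ] F [4.41 0.55 1.06] M [ 0.043 -0.699  0.62 ] gap 0.03424707083537721 29.994120625779033 j7 -1.4317165202479913 qd 0.004 tau7 -0.6700867228209972
```

View pics/w5.png

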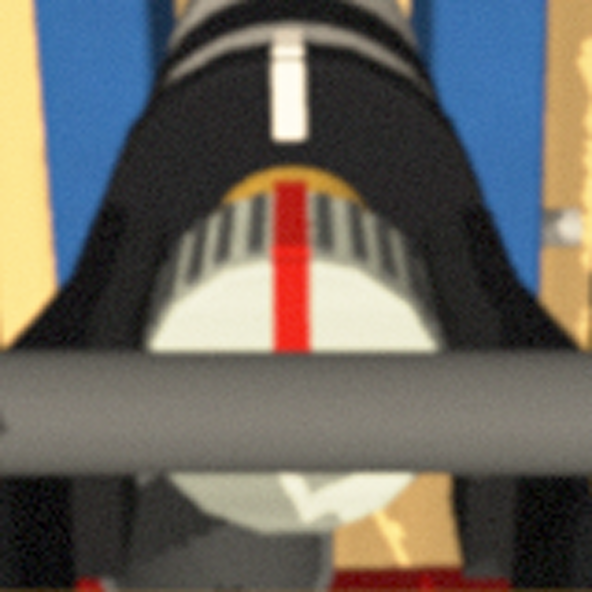

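The red mark at (292,270) lines up with the white mark at (290,95), and the resisting moment has levelled off at 0.6 N·m. So the nut has bottomed. I'll back off in small steps to measure the wind-up.

Scaled: 0.7 degrees / 180 = 0.0039.

step_arm(
  rows=[
    [0,0,0,0,0,0,0.0039],
    [0,0,0,0,0,0,0.0039],
    [0,0,0,0,0,0,0.0039],
  ],
)

```text
time_s: 11.0
eef_pos: [0.5462, -0.1074, 0.1437]
ee_rot: [0.976, -0.217, 0.0, -0.0]
ft_force: [4.8, 0.8, 1.1]
finger_gap: 0.0342
grasp_force: 30.0
```

```bash
python3 st.py
```

```text
11.0 [ 0.5462 -0.1074  0.1437] yaw -25.01 tooly [-0.42 -0.91] F [4.83 0.78 1.15] M [ 0.038 -0.926  0.455] gap 0.03416295615361016 29.993948014453053 j7 -1.4230138348018468 qd 0.006 tau7 -0.3964855056256056
```

Scaled: 0.7 degrees / 180 = 0.0039.

step_arm(
  rows=[
    [0,0,0,0,0,0,0.0039],
    [0,0,0,0,0,0,0.0039],
    [0,0,0,0,0,0,0.0039],
  ],
)

```text
time_s: 11.25
eef_pos: [0.5462, -0.1074, 0.1437]
ee_rot: [0.978, -0.211, 0.0, -0.0]
ft_force: [4.8, 0.7, 1.6]
finger_gap: 0.034
grasp_force: 30.0
```

```bash
python3 st.py
```

```text
11.25 [ 0.5462 -0.1074  0.1437] yaw -24.33 tooly [-0.41 -0.91] F [4.77 0.72 1.58] M [ 0.081 -0.852  0.262] gap 0.03398779256612855 29.994002049788833 j7 -1.4134623202521293 qd 0.002 tau7 -0.26783857494592667
```

Scaled: 0.7 degrees / 180 = 0.0039.

step_arm(
  rows=[
    [0,0,0,0,0,0,0.0039],
    [0,0,0,0,0,0,0.0039],
    [0,0,0,0,0,0,0.0039],
  ],
)

```text
time_s: 11.5
eef_pos: [0.5462, -0.1074, 0.1437]
ee_rot: [0.979, -0.205, 0.0, -0.0]
ft_force: [6.4, 1.2, 1.6]
finger_gap: 0.034
grasp_force: 30.0
```

```bash
python3 st.py
```

```text
11.5 [ 0.5462 -0.1074  0.1437] yaw -23.65 tooly [-0.4  -0.92] F [6.36 1.18 1.6 ] M [ 0.119 -0.877  0.137] gap 0.03396248893807779 29.99415948987007 j7 -1.4037977789575782 qd 0.002 tau7 -0.0917654950171709
```

The moment falls to zero at a yaw of about -23.1°, so the target yaw is about +67°. That means turning back 90.6°.

Scaled: 0.75 mm / 750 = 0.001, 0.73 mm / 750 = 0.001, 90.6 degrees / 180 = 0.5033.

step_arm(
  rows=[
    [0,0,0,0.0001,0,0,0.0389],
    [0,0,0,0.0002,0,0,0.0778],
    [0,0,0,0.0002,0,0,0.1167],
    [0,0,0,0.0003,0,0,0.1556],
    [0,0,0,0.0004,0,0,0.1944],
    [0,0,0,0.0005,0,0,0.2333],
    [0,0,0,0.0005,0,0,0.2722],
    [0,0,0,0.0006,0,0,0.3111],
    [0,0,0,0.0007,0,0,0.35],
    [0,0,0,0.0008,0,0,0.3889],
    [0,0,0,0.0009,0,0,0.4278],
    [0,0,0,0.0009,0,0,0.4611],
    [0,0,0,0.001,0,0,0.4833],
    [0,0,0,0.001,0,0,0.4972],
    [0,0,0,0.001,0,0,0.5033],
    [0,0,0,0.001,0,0,0.5033],
    [0,0,0,0.001,0,0,0.5033],
    [0,0,0,0.001,0,0,0.5033],
  ],
)

```text
time_s: 13.0
eef_pos: [0.5462, -0.1073, 0.1444]
ee_rot: [0.834, 0.552, 0.0, -0.0]
ft_force: [4.5, 1.6, 2.6]
finger_gap: 0.0342
grasp_force: 30.0
```

```bash
python3 st.py; python3 - <<'E'
from h import *
c=cap('wrist');cv2.imwrite('pics/w6.png',cv2.resize(c['image'][180:340,240:400],None,fx=3.7,fy=3.7,interpolation=2)[:,:,::-1])
E
```

```text
13.0 [ 0.5462 -0.1073  0.1444] yaw 66.95 tooly [ 0.92 -0.39] F [4.49 1.56 2.58] M [ 0.292 -1.052  0.032] gap 0.03415211913661608 29.993818094953895 j7 -0.049735393781901366 qd 0.003 tau7 -0.03199136350303888
```

View pics/w6.png

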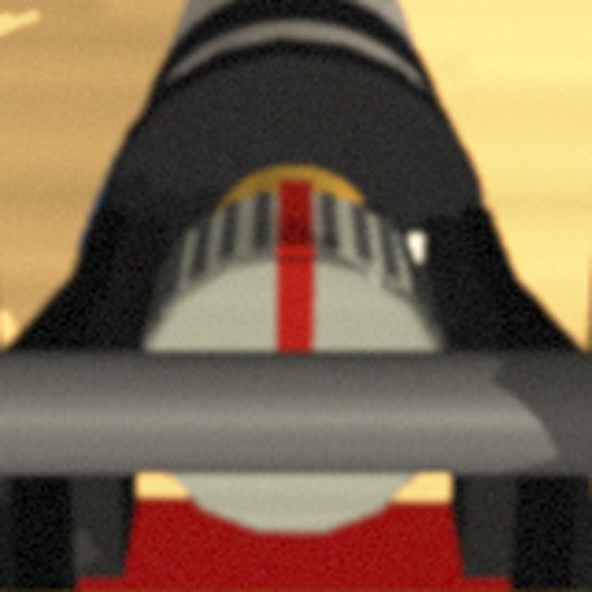

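The red mark at (295,270) still lines up with the tool, and the white mark at (417,245) is now to its right, a quarter turn clockwise. The tool yaw is 66.95° and the grip is steady.

```bash
python3 -c "
from cell import ctrl
print(ctrl.sign_off())"
```

```text
the job is handed in; nothing more can be done
None
```

I screwed the nut down clockwise until it bottomed (marks lined up, turning moment levelled off at about 0.6 N·m), then backed it off 90° to within about a degree, and handed in at about 13 s of the 64 s with the gripper still holding it at 30 N and nothing else on the table deliberately touched.

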